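# Tare the bowl on the dial scale and set its portion marker

### The arm

A 7-joint arm with a two-finger parallel gripper is mounted at the origin on a cart in front of the work surface, level with it; the furniture and walls round the work are solid. World frame = base frame: x ahead of the robot, y to its left, z up, the work surface at z = 0. Lengths are in mm, angles in degrees, forces in N, time in s.
With the tool pointing down it reaches from about 400 to 875 mm from the base axis. Payload 6.5 kg.
Tool frame: the origin (TCP) lies between the finger pads; the fingertips stand 25 mm ahead of it and the grasp point (between the pads) lies 6 mm ahead of it (robot.tcp_to_tips is the distance from the TCP to the fingertips, in mm); z points along the fingers, y is the line along which they close (so a half turn about z gives the same grasp; the last joint's range is limited). The gripper opens to 85 mm and grips with 20 to 120 N. Pads are 22 mm wide; open, the fingers measure 114 mm over their backs; the gripper's body (76 mm by 85 mm) begins 54 mm behind the grasp point. The pads swing forward as they close: fully open they stand 13 mm farther back than shut.
Start: joints at [67.254, 30.733, -0.252, 88.115, 0.149, 61.152, -4.079], TCP at [211.116, -614.752, 256.29] pointing down, gripper open.
Joint ranges: [-154.64, 154.64], [-21.42, 123.67], [-72.66, 72.17], [13.99, 137.28], [-74.86, 254.86], [10.95, 109.41], [-158.01, 158.01]. Speed limits (degrees/s): [136.94, 136.94, 180, 180, 180, 180, 180].

### API

Orientations are given as [roll, pitch, yaw] about the fixed x, y, z axes, in that order (R = Rz(yaw) Ry(pitch) Rx(roll)).
In Python, from station import get_state, optics, workorder, robot gives the robot as it stands. The module is installed in compiled form; this text tells all that it offers.
- The arm moves only by the tool apply_moves, never from a script. Its argument "rows" is a list that holds one entry, the list of rows, each a list of 7 numbers: the closure, from -1 (fully open) to 1 (shut), then the shift along the tool's x, y, z in m, then the turn, a rotation vector about the tool's x, y, z in degrees. A call has 1 to 5 rows; each row is the pose to reach, as a shift and turn from the pose commanded when the call began, along the tool's axes at that moment; what a row does not reach only later rows make up. A row lasts 1/8 s, in which the tool goes at most 62.5 mm and 10.7 degrees, less where a joint would pass 70% of its speed; a pose out of reach is approached as far as the arm can. A call with a gripper value outside its range is refused whole. The fingers move at their own pace and stop on an object; "force" is the grip in N (left out, the last holds). Time passes only in rows, so rows that repeat a pose let the fingers close. It gives the time, the measured TCP pose, the force, the opening and the grip force at its end, in the units of the state.
- get_state(): the state, without advancing time (a new reading comes with each control period).
- optics.read_camera(name): name is "side" or "top" or "wrist"; returns a dict with "pixels" (480x640x3 uint8, red, green, blue), "range_z" (480x640 float32, mm along the optical axis (not along the pixel's ray), 0 where there is no reading), "camera_matrix" (3x3 intrinsics, pixels), "dist_coeffs" ([k1, k2, p1, p2, k3] as OpenCV has them; the pictures are not rectified), "R" (3x3) and "t" (3): a world point X has camera coordinates R X + t. Camera axes: x right, y down, z forward; pixel columns grow to the right and rows downward; lengths in mm; the calibration is good to about 2 mm. A picture is of the moment at which its call begins.
- workorder.sign_off(): hands the job in; it is judged then, once.
The state is a dict: "time_s": time; "joint_pos": joint angles; "joint_velocities": joint speeds; "effort": joint torques, N m; "eef_pos": TCP position; "tcp_rot": TCP orientation; "contact_force": force on the tool from outside, world axes, zero at the start; "ft_torque": the same for the moment, N m; "finger_gap": finger opening in mm; "grasp_force": force on a finger pad.
Only numpy, scipy, OpenCV 4.12 (cv2) and the standard library are available. Lean on these libraries where they do the work, as an engineer would, in place of code of your own. Each camera call takes 0.05 s, during which the arm holds its last target. There are 200 camera calls.

### The job

Get the dial scale ready for 150 g portions. First tare off the empty bowl that stands on it: with a fingertip gently push the black knob on the dial's rim round clockwise until the dial's zero mark, the broad bar with a round dot, lies right under the thin needle; then push the broad steel marker on the glass round by its upright pin until its arrow points at 150 g, the third long graduation clockwise from the zero mark. Only push: do not pinch the knob or pin or bear hard on the scale, and leave the bowl on its platter and everything else where it stands.

Things in the scene. Friction and masses are not known exactly. Their poses are not given: they have to be found in the camera images.
- scale: low grey dial scale, 323 mm long, 198 wide, fixed. Origin on the worktop under the dial's centre; x points from its low front edge (x=-96) to its back (+227), y left, z up. The flat back is 104 mm high; behind the dial is the round platter with the bowl: 150 mm across, centre at x=+158, top 133 mm high when empty, bowl rim up to 178 mm high.
- dial_centre (a point): centre of the dial in the scale's flat sloping face, 66 mm above the worktop. Axes: x up the slope (12 o'clock), y to the left (9 o'clock), z the outward normal, which leans 25 deg (0.436 rad) from vertical towards the worker. 'Height' below is along this z.
- dial (a joint): turning dial, rad, clockwise positive as the worker sees it; 0: zero mark at 12 o'clock. Stops at -0.8, 2.4; friction 0.09 N m, stays where left. White card with steel bezel of 69 to 77.5 mm radius, 12 mm high. Zero mark: bar 5 mm broad with a dot at its inner end. 60 graduations clockwise of 10 g (6 deg), each fifth long and thick (50 g).
- needle (a joint): thin black needle under the glass, rad clockwise from 12 o'clock; 30 deg for each 50 g on the platter (0.9 to 1.7 with the bowl). It cannot be touched: the bowl's weight sets it.
- marker (a joint): dark steel portion marker, rad clockwise from 12 o'clock; a flat arm with an arrow head (tip at 57 mm radius) that turns about the dial's centre on top of the fixed glass. It does not turn with the dial. Friction 0.04 N m, stays where left; stops at 0 and 4.6.
- tare_knob (a point): top centre of the black tare knob: an upright stud on a tab of the bezel, 87 mm from the dial's centre, 2.30 rad clockwise of the zero mark, from 9 to 37 mm height; head 13 mm across (from 25 mm height up), neck 9 mm. It turns with the dial.
- marker_pin (a point): top centre of the marker's upright pin: 9.6 mm diameter, 38 mm from the dial's centre, from 13 to 33 mm height. The clear glass's top is at 10.5 mm height, the marker's round hub (19 mm across) reaches 18 mm.
- zero_mark (a point): point on the dial card (3 mm height) in the middle of the zero mark, 58 mm from the centre
- mark_150 (a point): point on the dial card in the third long graduation (150 g), 90 deg clockwise of the zero mark, 58 mm from the centre
- needle_tip (a point): point on the card under the needle's tip, 58 mm from the centre
- marker_tip (a point): point on the card under the tip of the marker's arrow, 58 mm from the centre
- bowl: empty steel bowl, 124 mm across, 45 mm high, loose on the scale's platter; origin at the centre of its underside. Its weight differs from start to start.
- mill_1: clear salt shaker with grey cap, 44x44x90 mm, left of the scale; loose, origin at the centre of its underside
- mill_2: second such shaker, 44x44x90 mm, left of the scale; loose, origin at the centre of its underside
- jar_1: glass jar with grey lid, 67x67x100 mm, right of the scale; loose, origin at the centre of its underside
- tomato_1: tomato, 59x59x68 mm, left of the scale; loose, origin at the centre of its underside
- cheese_1: block of pale cheese, 74x87x43 mm, on the white board at the left; loose, origin at the centre of its underside
- food_tub_1: round food tub with orange-yellow lid, 129x129x56 mm, right of the scale; loose, origin at the centre of its underside
Not all that is in view belongs to the job. Several things have the shape of the bowl; the one meant has the colours described above.

How it is judged (in metres and radians):
On the way, in this order (a step that is already met when the one before it is completed fails the run):
1. the dial is turned until its zero mark lies under the needle (distance between zero_mark and needle_tip below 0.0045 m and velocity of joint dial between -0.03 and 0.03 rad/s), for 0.3 s.
2. the marker is pushed round to the 150 g graduation (distance between zero_mark and needle_tip below 0.0045 m and distance between marker_tip and mark_150 below 0.0045 m and velocity of joint marker between -0.03 and 0.03 rad/s), for 0.3 s.
At the end, for the whole second after the job is handed in: zero mark within 4.5 mm (4.4 deg) of the needle's tip and marker tip within 4.5 mm of the 150 g graduation, both at rest; the bowl at rest on its platter (all of step 2 and velocity of joint dial between -0.03 and 0.03 rad/s and horizontal distance between bowl and scale below 0.18 m and height (world z) of bowl above 0.115 m and linear speed of bowl below 0.02 m/s); the robot touches nothing.
It fails at once if the bowl is lifted, carried or shoved (more than 20 mm) (distance of bowl from where it was at the start of the episode above 0.02 m).
It fails at once if the scale, its knob or its pin is pinched, borne on or struck with more than 30 N (a grip of 20 N counts twice, once for each finger) (contact force between any of the fingers, the arm and scale above 30 N).
It fails at once if a neighbouring thing is moved more than 30 mm (distance of any of mill_1, mill_2, jar_1, tomato_1, cheese_1, food_tub_1 from where it was at the start of the episode above 0.03 m).
It also fails if it takes over 72 s, if anything falls off the work surface, if the arm or the gripper's body presses on something with over 40 N, if the wrist force passes 120 N, or if a joint passes its speed limit or range.

## Working session

There is one attempt and no reset: what is moved stays moved. The work goes in short steps, Python scripts to look and compute and a tool call to move; the robot and the scene stay as the last step left them, time stands still between calls to the robot, and variables do not carry over. Pictures are saved under pics/ and viewed, at most 10 in all, crops included, and the job is handed in when it is done.

Besides the shell and the picture viewer there is one more tool, called after "Call:" as a command line: name --argument value ..., lists and objects as JSON in quotes. apply_moves: Moves the arm, as the interface text tells. Its arguments: {"type":"object","properties":{"rows":{"type":"array"},"force":{"type":"number"}},"required":["rows"]}

```bash
mkdir -p pics; cat > h.py <<'E'
import numpy as np, cv2
from station import get_state, optics, workorder, robot
def cam(n,save=None):
    d=optics.read_camera(n)
    if save: cv2.imwrite('pics/'+save,d['pixels'][:,:,::-1])
    return d
def world(d,u,v,z=None):
    K=np.array(d['camera_matrix'],float);D=np.array(d['dist_coeffs'],float)
    R=np.array(d['R']);t=np.array(d['t'])
    n=cv2.undistortPoints(np.array([[[u,v]]],float),K,D)[0,0]
    r=d['range_z'][int(round(v)),int(round(u))] if z is None else z
    return R.T@(np.array([n[0]*r,n[1]*r,r])-t)
def proj(d,X):
    K=np.array(d['camera_matrix'],float);D=np.array(d['dist_coeffs'],float)
    return cv2.projectPoints(np.array(X,float).reshape(-1,1,3),cv2.Rodrigues(np.array(d['R']))[0],np.array(d['t'],float),K,D)[0][:,0]
E
python3 - <<'E'
from h import *
s=get_state();print(s)
a=cam('top','top.png')['pixels'];b=cam('side','side.png')['pixels']
for n in('top','side'):
    d=cam(n);print(n,-np.array(d['R']).T@d['t'],np.array(d['R']).round(3).tolist(),d['camera_matrix'][0])
E
```

```text
{'time_s': 0.0, 'joint_pos': array([67.25217859, 30.78035888, -0.2545889 , 88.17126778,  0.14807324,
       61.15224415, -4.07742289]), 'joint_velocities': array([-0.04397825,  0.04072509,  0.06577411, -0.13063117,  0.04125935,
       -0.02652276,  0.00653429]), 'effort': array([ 1.67519750e-05, -5.83410609e+01,  1.04852132e+00, -2.59105343e+01,
        1.22351531e-02,  9.48021712e-03, -1.22209067e-05]), 'eef_pos': array([ 210.93120486, -614.18826791,  255.37676556]), 'tcp_rot': array([-1.79896671e+02,  6.64754757e-03,  1.89608092e+01]), 'contact_force': array([ 0.28273257, -0.89264143,  0.22627972]), 'ft_torque': array([ 0.02159165, -0.04532083,  0.03873993]), 'grasp_force': 0.0, 'finger_gap': 85.5161469507157}
top [-206.03357421  -51.4567743  1656.01060703] [[0.136, -0.991, -0.013], [-0.897, -0.118, -0.427], [0.421, 0.07, -0.904]] [620.89741658   0.         323.38332215]
side [ 296.39633848 1208.12336531  770.15640001] [[-0.981, -0.191, 0.02], [-0.113, 0.49, -0.864], [0.155, -0.851, -0.502]] [517.41594478   0.         319.31437164]
```

View pics/top.png

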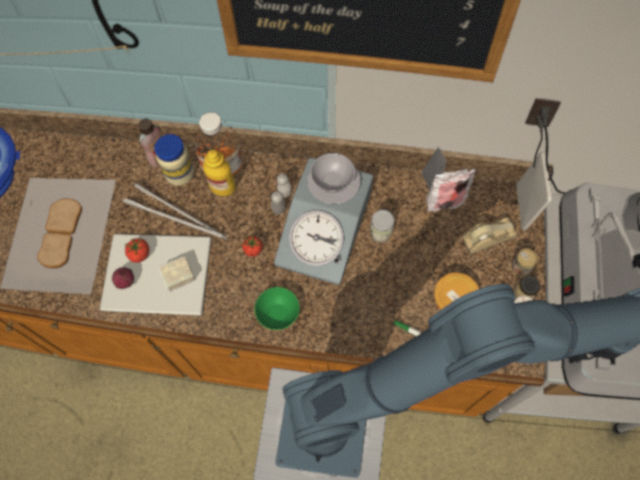

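View pics/side.png

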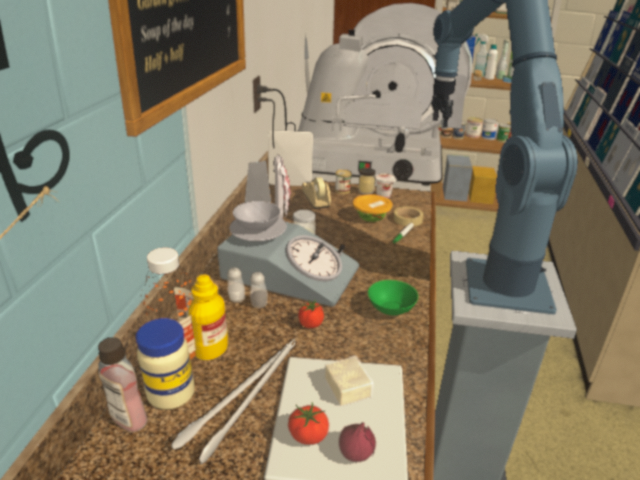

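The top view shows the scale with its dial at about (317,237) and the bowl at (335,178). The arm comes in from the base at the lower right. Next I'll zoom in and measure the pose.

```bash
cat > fit.py <<'E'
from h import *
from scipy.optimize import least_squares
def frame(p):
    x,y,yaw=p; c,s=np.cos(yaw),np.sin(yaw)
    Rz=np.array([[c,-s,0],[s,c,0],[0,0,1]]); a=np.radians(25)
    # x up the slope, z normal leaning to -x(front)
    Rd=np.array([[np.cos(a),0,-np.sin(a)],[0,1,0],[np.sin(a),0,np.cos(a)]])
    return Rz@Rd, np.array([x,y,66.])
E
python3 - <<'E'
from fit import *
for n,box in (('top',(265,145,385,285)),('side',(210,195,365,305))):
    d=cam(n);x0,y0,x1,y1=box
    im=d['pixels'][y0:y1,x0:x1]
    k=600//(y1-y0) if n=='top' else 5
    k=4 if n=='top' else 5
    cv2.imwrite(f'pics/{n}_c.png',cv2.resize(im,None,fx=k,fy=k,interpolation=cv2.INTER_CUBIC)[:,:,::-1])
    for q in ([(317,237),(335,178),(300,262),(340,262),(340,240),(300,220)] if n=='top' else [(314,257),(257,215),(345,290),(290,287)]):
        print(n,q,world(d,*q).round(1))
    # card pixels: white
    hsv=cv2.cvtColor(d['pixels'],cv2.COLOR_RGB2HSV)
    c=(317,237) if n=='top' else (314,257)
    V,U=np.mgrid[0:480,0:640]
    m=((hsv[...,2]>185)&(hsv[...,1]<50)&(np.hypot(U-c[0],V-c[1])<32)).astype(np.uint8)
    cn,_=cv2.findContours(cv2.morphologyEx(m,cv2.MORPH_CLOSE,np.ones((7,7))),cv2.RETR_EXTERNAL,cv2.CHAIN_APPROX_NONE)
    cc=max(cn,key=cv2.contourArea);print('ellipse',cv2.fitEllipse(cc))
    e=np.zeros((480,640),np.uint8);cv2.drawContours(e,[cc],-1,1,-1);e=cv2.erode(e,np.ones((5,5)))
    P=np.array([world(d,u,v) for v,u in np.argwhere(e)])
    for _ in range(3):
        m0=np.median(P,0);w=np.linalg.svd(P-P.mean(0))[2][2];w*=np.sign(w[2]);r=(P-P.mean(0))@w;P=P[abs(r)<2.5*r.std()]
    print('plane',P.mean(0).round(1),w.round(3),'tilt',np.degrees(np.arccos(w[2])).round(1),'yaw',np.degrees(np.arctan2(-w[1],-w[0])).round(1),r.std().round(2))
E
```

```text
top (317, 237) [510.8  86.1  80.3]
top (335, 178) [675.7  56.8 133. ]
top (300, 262) [448.9 127.   32.8]
top (340, 262) [455.5  14.   52.8]
top (340, 240) [512.8  21.5  74.2]
top (300, 220) [557.4 141.4  79.6]
ellipse ((317.0763244628906, 237.8791046142578), (47.70740509033203, 52.16904067993164), 171.75296020507812)
plane [511.7  86.2  72.7] [ 0.297 -0.955  0.026] tilt 88.5 yaw 107.3 30.48
side (314, 257) [512.4  96.   78.3]
side (257, 215) [684.8  20.7 141.9]
side (345, 290) [425.  119.3   4.5]
side (290, 287) [555.7 178.9  34.3]
ellipse ((313.3708801269531, 258.8690490722656), (28.721342086791992, 55.09450149536133), 121.71967315673828)
plane [515.4  91.7  69.5] [-0.417  0.073  0.906] tilt 25.0 yaw -10.0 1.73
```

View pics/top_c.png

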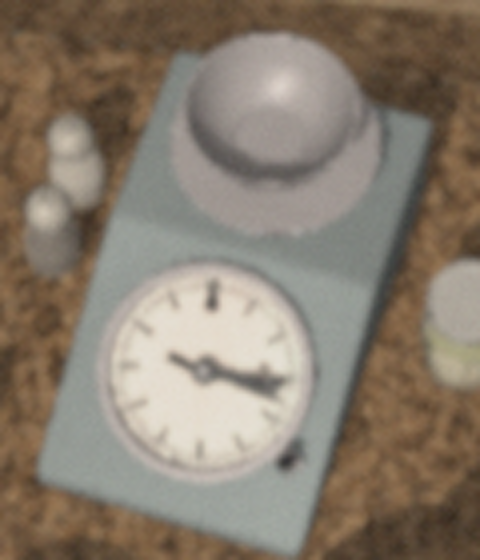

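View pics/side_c.png

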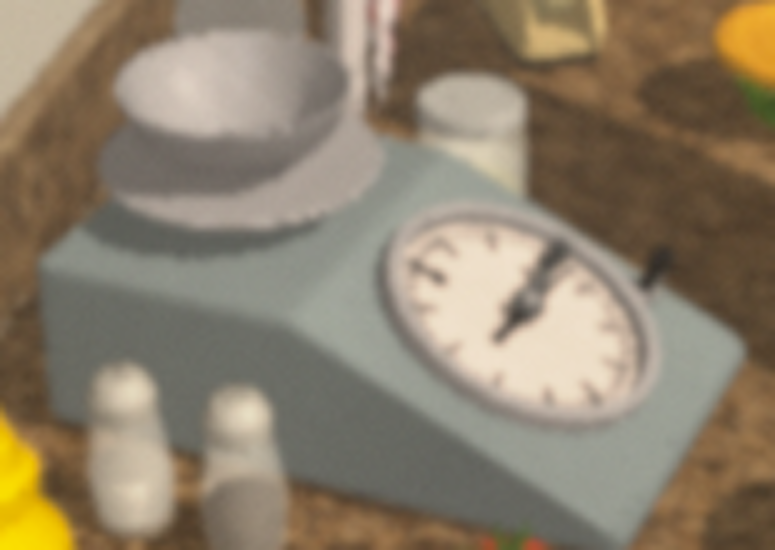

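The crops show the zero mark near 12 o'clock. The needle and marker both lie near 3 o'clock, and the knob is at lower right. The scale's yaw is about -10°. I'll move to a view pose above the dial, fingers shut and tool along the face normal.

```bash
cat >> fit.py <<'E'
from scipy.spatial.transform import Rotation as Ro
def rel(P,R,prt=True):
    s=get_state();R0=Ro.from_euler('xyz',s['tcp_rot'],degrees=True).as_matrix()
    a=R0.T@(np.array(P)-s['eef_pos'])/1000;b=Ro.from_matrix(R0.T@R).as_rotvec(degrees=True)
    if prt: print('rel',a.round(4).tolist(),b.round(2).tolist())
    return a,b
def pose(p,r,th,h,phi):
    "TCP for tips at polar r,th(rad cw) height h; tool x along cw tangent at angle phi"
    D,c=frame(p)
    P=c+D@np.array([r*np.cos(th),-r*np.sin(th),h+25])
    tx=np.array([-np.sin(phi),-np.cos(phi),0]);tz=np.array([0,0,-1.])
    return P,D@np.stack([tx,np.cross(tz,tx),tz],1)
E
python3 - <<'E'
from fit import *
p=(514,89,np.radians(-10.5))
rel(*pose(p,0,0,190,np.pi))
E
```

```text
rel [0.436, -0.6117, -0.0045] [-22.65, 13.19, -59.55]
```

Call:
apply_moves --rows '[[[1,0.436,-0.612,-0.03,0,0,-59],[1,0.436,-0.612,-0.03,0,0,-59],[1,0.436,-0.612,-0.03,0,0,-59],[1,0.436,-0.612,-0.03,0,0,-59],[1,0.436,-0.612,-0.03,0,0,-59]]]' --force 20

```text
time_s: 0.92
eef_pos: [300.3, -313.5, 269.1]
tcp_rot: [180.0, 0.0, 73.0]
contact_force: [2.1, -0.4, 0.6]
finger_gap: -0.2
grasp_force: 0.0
```

```bash
python3 - <<'E'
from fit import *
p=(514,89,np.radians(-10.5))
s=get_state();print(s['time_s'],s['eef_pos'],s['tcp_rot'],s['joint_pos'])
rel(*pose(p,0,0,190,np.pi))
E
```

```text
0.925 [ 300.31357488 -313.48948457  269.06713871] [1.79958133e+02 3.65544174e-02 7.30236288e+01] [ 56.94918162   9.54053235 -18.3611124  117.48989684   3.74909797
  53.45321038  19.6171462 ]
rel [0.4371, -0.0034, 0.0079] [-24.93, 1.45, -6.36]
```

Call:
apply_moves --rows '[[[1,0.437,-0.003,0.008,-25,1.5,-6],[1,0.437,-0.003,0.008,-25,1.5,-6],[1,0.437,-0.003,0.008,-25,1.5,-6],[1,0.437,-0.003,0.008,-25,1.5,-6],[1,0.437,-0.003,0.008,-25,1.5,-6]]]'

```text
time_s: 1.55
eef_pos: [371.7, -94.8, 285.5]
tcp_rot: [155.0, -0.2, 78.6]
contact_force: [1.3, 0.8, 3.8]
finger_gap: 0.3
grasp_force: 0.0
```

```bash
python3 - <<'E'
from fit import *
p=(514,89,np.radians(-10.5))
s=get_state();print(s['time_s'],s['eef_pos'],s['tcp_rot'],s['joint_pos'])
rel(*pose(p,0,0,190,np.pi))
E
```

```text
1.55 [371.7098498  -94.77382081 285.49939666] [154.99038242  -0.15800822  78.61841716] [ 87.49827881 -20.20135938 -64.1488787  137.13767071 -43.2505193
  33.40342567  42.32313136]
rel [0.2068, 0.0006, 0.0281] [0.01, 0.23, -0.87]
```

```bash
python3 - <<'E'
from fit import *
R=Ro.from_euler('xyz',[180,0,79],degrees=True).as_matrix()
rel([480,88,280],R)
E
```

```text
rel [0.2005, 0.061, 0.0351] [25.01, -0.07, -0.41]
```

Call:
apply_moves --rows '[[[1,0.06,0.06,0.036,15,0,0],[1,0.12,0.06,0.036,25,0,0],[1,0.2,0.061,0.036,25,0,0],[1,0.2,0.061,0.036,25,0,0],[1,0.2,0.061,0.036,25,0,0]]]'

```text
time_s: 2.17
eef_pos: [423.4, 26.1, 280.9]
tcp_rot: [179.3, -1.9, 79.5]
contact_force: [-0.6, -1.0, 0.0]
finger_gap: 0.0
grasp_force: 0.0
```

```bash
python3 - <<'E'
from fit import *
s=get_state();print(s['time_s'],s['eef_pos'],s['tcp_rot'],s['joint_pos'],s['contact_force'])
d=cam('wrist','w1.png');print(-np.array(d['R']).T@d['t'],np.array(d['R'])[2])
print(get_state()['eef_pos'])
E
```

```text
2.175 [423.40796331  26.10947389 280.87739246] [179.30050555  -1.91232654  79.45199014] [ 50.8630958   16.18734382 -67.19336259 116.85560995  16.26521319
  56.30346548 -34.87475926] [-0.64717859 -0.99799054  0.04246076]
[434.82375094  92.91351363 399.61715849] [-0.03485735 -0.24649474 -0.96851707]
[427.19976287  35.39961946 281.93190068]
```

View pics/w1.png

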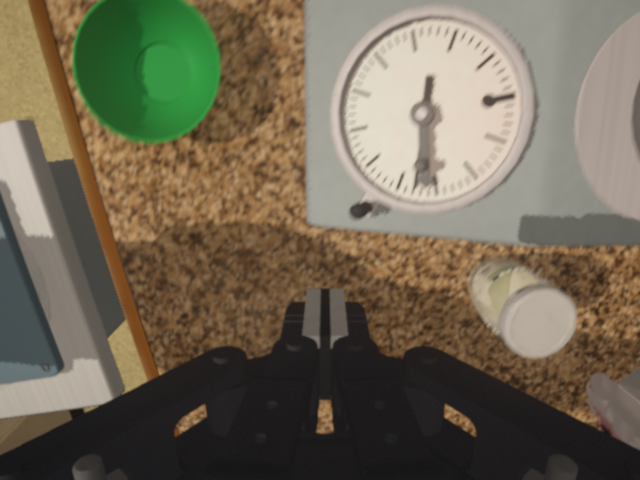

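The wrist view shows the dial centred at about (424,112), zero mark (498,99), knob (360,210), marker pin about (422,167) and bowl at right. Next I'll fit the pose and rectify.

```bash
cat > meas.py <<'E'
from fit import *
def fitpose(d,g=(514,89,np.radians(-10.5)),verbose=True):
    "bezel outer circle (r77.5,h12) & card edge via edge fit; yaw from slope-plane normal"
    pts=[];D,c=frame(g)
    # slope face points: depth plane
    rs=[(x,y) for x in np.arange(-85,75,4) for y in np.arange(-90,90,4) if np.hypot(x,y)>95 ]
    X=np.array([c+D@[x,y,0] for x,y in rs]);q=proj(d,X)
    P=np.array([world(d,u,v) for u,v in q if 2<u<637 and 2<v<477]);P=P[np.abs((P-c)@D[:,2])<8]
    for _ in range(4):
        w=np.linalg.svd(P-P.mean(0),full_matrices=False)[2][2];w*=np.sign(w[2]);r=(P-P.mean(0))@w;P=P[abs(r)<2.5*r.std()+.1]
    if verbose:print('slope n',len(P),'tilt',np.degrees(np.arccos(w[2])).round(2),'yaw',np.degrees(np.arctan2(-w[1],-w[0])).round(2),'off',((P.mean(0)-c)@D[:,2]).round(2),'std',r.std().round(2))
    return w
def rect(d,p,h=3,half=110,k=3):
    D,c=frame(p);n=2*half*k
    gy,gx=np.mgrid[0:n,0:n]; x=half-gy/k;y=half-gx/k
    L=np.stack([x.ravel(),y.ravel(),np.full(x.size,h)],1)
    q=proj(d,c+L@D.T).astype(np.float32).reshape(n,n,2)
    return cv2.remap(d['pixels'],q[...,0],q[...,1],cv2.INTER_CUBIC)
E
python3 - <<'E'
from meas import *
d=cam('wrist');p=(514,89,np.radians(-10.5))
fitpose(d)
# white card ellipse -> centre
hsv=cv2.cvtColor(d['pixels'],cv2.COLOR_RGB2HSV)
uv0=proj(d,[frame(p)[1]])[0];print('uv centre guess',uv0)
V,U=np.mgrid[0:480,0:640]
m=((hsv[...,2]>170)&(hsv[...,1]<60)&(np.hypot(U-424,V-108)<105)).astype(np.uint8)
m=cv2.morphologyEx(m,cv2.MORPH_OPEN,np.ones((3,3)))
_,_,st,ce=cv2.connectedComponentsWithStats(m);print(st[:5].tolist())
# refine by circle matching: bezel-body boundary gradient score
g=cv2.GaussianBlur(cv2.cvtColor(d['pixels'],cv2.COLOR_RGB2GRAY),(0,0),1).astype(np.float32)
a=np.linspace(0,2*np.pi,180,endpoint=False)
def ring(p,r,h):
    D,c=frame(p);q=proj(d,c+np.stack([r*np.cos(a),-r*np.sin(a),0*a+h],1)@D.T).astype(np.float32)
    return cv2.remap(g,q[:,0],q[:,1],cv2.INTER_LINEAR)[:,0] if 0 else cv2.remap(g,q[:,:1],q[:,1:],cv2.INTER_LINEAR)[:,0]
best=[]
for x in np.arange(500,527,1.):
  for y in np.arange(76,103,1.):
    pp=(x,y,p[2]);s=np.median(ring(pp,67.5,8))-np.median(ring(pp,70.5,12)); 
    s=np.sum(np.clip(ring(pp,66,6)-ring(pp,71,12),-40,40))+np.sum(np.clip(ring(pp,75.5,12)-ring(pp,80,6),-40,40));best.append((s,x,y))
best.sort(reverse=True);print(best[:5])
p=(best[0][1],best[0][2],p[2]);im=rect(d,p,3);
cv2.imwrite('pics/r1.png',cv2.resize(im,(600,600))[:,:,::-1])
E
```

```text
slope n 184 tilt 24.86 yaw -10.51 off -2.33 std 0.71
uv centre guess [416.78172437 131.33200362]
[[0, 0, 640, 480, 282186], [326, 24, 200, 189, 24913], [410, 125, 11, 12, 101]]
[(np.float32(4423.7666), np.float64(519.0), np.float64(89.0)), (np.float32(4412.5615), np.float64(519.0), np.float64(88.0)), (np.float32(4304.6396), np.float64(523.0), np.float64(87.0)), (np.float32(4295.795), np.float64(523.0), np.float64(88.0)), (np.float32(4241.3076), np.float64(522.0), np.float64(87.0))]
```

View pics/r1.png

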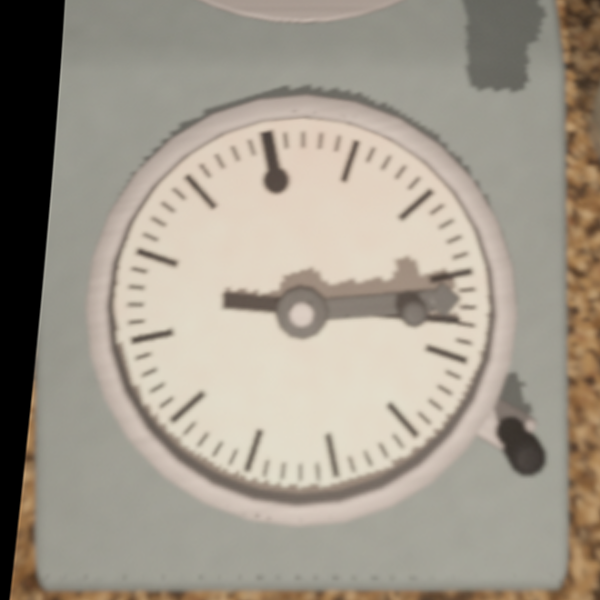

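```bash
cat >> meas.py <<'E'
p0=(516.9,88.5,np.radians(-10.5))
def vpose(th,r=88,h=24,phi=None,up=0,dyaw=0,p=p0):
    "vertical tool, tips' centre at (r,th deg,h)+up mm; tool x along cw tangent at phi deg"
    phi=th if phi is None else phi
    D,c=frame(p);t=np.radians(th);f=np.radians(phi)
    P=c+D@np.array([r*np.cos(t),-r*np.sin(t),h])+[0,0,25+up]
    tx=D@np.array([-np.sin(f),-np.cos(f),0]);yaw=np.degrees(np.arctan2(tx[1],tx[0]))+dyaw
    return P,Ro.from_euler('xyz',[180,0,yaw],degrees=True).as_matrix()
def here(p=p0):
    s=get_state();D,c=frame(p)
    R=Ro.from_euler('xyz',s['tcp_rot'],degrees=True).as_matrix()
    L=D.T@(s['eef_pos']+25*R[:,2]-c)
    print('t',round(s['time_s'],2),'eef',s['eef_pos'].round(1),'rot',s['tcp_rot'].round(1),'tip r,th,h',np.hypot(L[0],L[1]).round(1),np.degrees(np.arctan2(-L[1],L[0])).round(1),L[2].round(1),'F',s['contact_force'].round(1),'q',s['joint_pos'].round(0))
E
python3 - <<'E'
from meas import *
d=cam('top');print('jar',world(d,383,217).round(0),'mill',world(d,277,200).round(0))
here();P,R=vpose(101,up=70);print(P);rel(P,R)
E
```

```text
jar [251. -74. 759.] mill [609. 216.  86.]
t 2.33 eef [423.6  31.1 281.3] rot [179.2  -2.3  80.2] tip r,th,h 72.8 84.4 206.7 F [ 0.  -0.1 -0. ] q [ 51.  16. -67. 117.  16.  56. -34.]
[476.22175699   8.18494584 175.65512269]
rel [-0.0177, 0.0543, 0.1058] [2.18, -1.37, -77.22]
```

Call:
apply_moves --rows '[[[1,-0.01,0.03,0.03,2,-1,-10],[1,-0.018,0.054,0.06,2,-1,-20],[1,-0.018,0.054,0.09,2,-1,-30],[1,-0.018,0.054,0.106,2,-1,-40],[1,-0.018,0.054,0.106,2,-1,-50]]]'

```text
time_s: 2.95
eef_pos: [473.0, 0.8, 174.4]
tcp_rot: [-179.8, -0.7, 129.9]
contact_force: [0.0, -0.6, 0.6]
finger_gap: 0.2
grasp_force: 0.0
```

```bash
python3 - <<'E'
from meas import *
here();P,R=vpose(101,up=50);print(P);rel(P,R)
E
```

```text
t 2.95 eef [473.    0.8 174.4] rot [-179.8   -0.7  129.9] tip r,th,h 94.7 83.7 87.2 F [ 0.  -0.6  0.6] q [ 45.  37. -65. 115.  41.  56.  -2.]
[476.22175699   8.18494584 155.65512269]
rel [0.0034, 0.0073, 0.0187] [-0.06, -0.71, -27.48]
```

Call:
apply_moves --rows '[[[1,0.003,0.007,0.01,0,0,-9],[1,0.003,0.007,0.018,0,0,-18],[1,0.003,0.007,0.018,0,-0.5,-27],[1,0.003,0.007,0.018,0,-0.5,-27],[1,0.003,0.007,0.018,0,-0.5,-27]]]'

```text
time_s: 3.58
eef_pos: [477.7, 8.6, 157.7]
tcp_rot: [179.9, -0.1, 156.4]
contact_force: [-0.3, 0.8, -0.2]
finger_gap: -0.1
grasp_force: 0.0
```

```bash
python3 - <<'E'
from meas import *
here();P,R=vpose(100);rel(P,R)
d=cam('wrist','w2.png')
E
```

```text
t 3.58 eef [477.7   8.6 157.7] rot [ 1.799e+02 -1.000e-01  1.564e+02] tip r,th,h 85.9 85.7 70.6 F [-0.3  0.8 -0.2] q [ 45.  42. -68. 116.  48.  57.  19.]
rel [-0.0003, -0.001, 0.0514] [0.06, -0.09, -2.05]
```

View pics/w2.png

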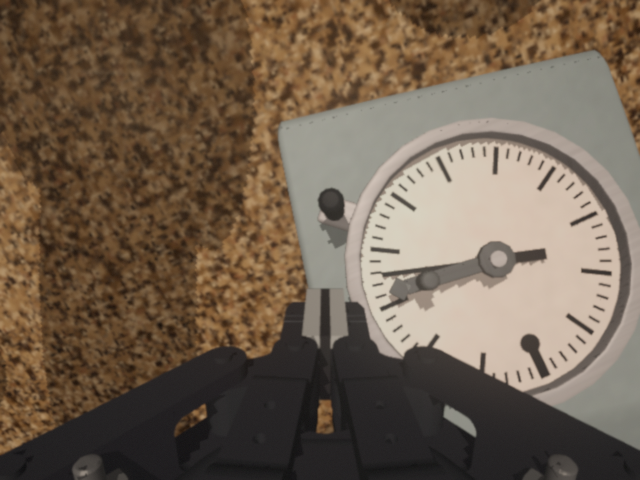

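Clear view: the fingers stand behind the knob (331,203), with image-up being tool +x. Now descend.

Call:
apply_moves --rows '[[[1,0,-0.001,0.017,0,0,-1],[1,0,-0.001,0.034,0,0,-2],[1,0,-0.001,0.045,0,0,-2],[1,0,-0.001,0.051,0,0,-2],[1,0,-0.001,0.051,0,0,-2]]]'

```text
time_s: 4.25
eef_pos: [477.3, 9.2, 106.1]
tcp_rot: [179.9, -0.2, 158.7]
contact_force: [-0.2, 0.4, 0.5]
finger_gap: 0.1
grasp_force: 0.0
```

```bash
python3 - <<'E'
from meas import *
here()
for th in (105,110,115,120,125): rel(*vpose(th))
E
```

```text
t 4.25 eef [477.3   9.2 106.1] rot [179.9  -0.2 158.7] tip r,th,h 86.6 100.6 24.0 F [-0.2  0.4  0.5] q [ 41.  46. -63. 117.  54.  53.  16.]
rel [0.0062, -0.001, 0.0029] [0.09, -0.16, 5.68]
rel [0.0131, -0.0, 0.0061] [0.08, -0.16, 11.09]
rel [0.02, 0.0017, 0.0091] [0.07, -0.16, 16.44]
rel [0.0267, 0.004, 0.012] [0.06, -0.17, 21.71]
rel [0.0332, 0.0069, 0.0147] [0.06, -0.17, 26.9]
```

Call:
apply_moves --rows '[[[1,0.0031,-0.001,0.0015,0,0,3],[1,0.0062,-0.001,0.003,0,0,5.7],[1,0.0096,-0.0005,0.0045,0,0,8.4],[1,0.0131,0,0.006,0,0,11],[1,0.02,0.0017,0.009,0,0,16.5]]]'

```text
time_s: 4.88
eef_pos: [460.1, 17.7, 98.0]
tcp_rot: [179.9, -0.1, 142.0]
contact_force: [0.2, -1.6, 0.6]
finger_gap: 0.1
grasp_force: 0.7
```

```bash
python3 - <<'E'
from meas import *
here()
for th in (120,125,130,135,140): rel(*vpose(th))
E
```

```text
t 4.88 eef [460.1  17.7  98. ] rot [ 1.799e+02 -1.000e-01  1.420e+02] tip r,th,h 87.7 114.2 24.4 F [ 0.2 -1.6  0.6] q [ 39.  44. -60. 120.  52.  49.  -1.]
rel [0.008, 0.0001, 0.0038] [0.09, -0.06, 5.0]
rel [0.0152, 0.001, 0.0066] [0.09, -0.06, 10.19]
rel [0.0222, 0.0026, 0.0091] [0.09, -0.07, 15.3]
rel [0.0291, 0.0048, 0.0115] [0.08, -0.07, 20.32]
rel [0.0359, 0.0077, 0.0137] [0.08, -0.07, 25.25]
```

Call:
apply_moves --rows '[[[1,0.008,0,0.004,0,0,5],[1,0.015,0.001,0.0066,0,0,10],[1,0.022,0.0026,0.009,0,0,15],[1,0.029,0.0048,0.0115,0,0,20],[1,0.036,0.0077,0.0137,0,0,25]]]'

```text
time_s: 5.5
eef_pos: [436.3, 46.1, 84.4]
tcp_rot: [179.9, -0.1, 117.0]
contact_force: [0.4, -1.3, 1.2]
finger_gap: -0.0
grasp_force: 0.7
```

```bash
python3 - <<'E'
from meas import *
here()
for th in (145,150,155,160,165): rel(*vpose(th))
E
```

```text
t 5.5 eef [436.3  46.1  84.4] rot [ 1.799e+02 -1.000e-01  1.170e+02] tip r,th,h 88.0 140.2 24.2 F [ 0.4 -1.3  1.2] q [ 31.  40. -54. 123.  51.  43. -30.]
rel [0.007, 0.0005, 0.0021] [0.05, -0.09, 5.11]
rel [0.0145, 0.0015, 0.0038] [0.05, -0.09, 9.89]
rel [0.0218, 0.0031, 0.0054] [0.05, -0.09, 14.6]
rel [0.0291, 0.0053, 0.0066] [0.04, -0.1, 19.26]
rel [0.0361, 0.0081, 0.0076] [0.04, -0.1, 23.86]
```

Call:
apply_moves --rows '[[[1,0.007,0.0005,0.002,0,0,5],[1,0.0145,0.0015,0.0038,0,0,10],[1,0.0218,0.0031,0.0054,0,0,14.6],[1,0.029,0.0053,0.0066,0,0,19],[1,0.036,0.008,0.0076,0,0,24]]]'

```text
time_s: 6.12
eef_pos: [426.9, 81.9, 76.8]
tcp_rot: [180.0, -0.1, 93.0]
contact_force: [1.7, -1.4, 0.7]
finger_gap: -0.2
grasp_force: 0.7
```

```bash
cat >> meas.py <<'E'
def prof(d,r,h=3,p=p0,half=0):
    a=np.arange(0,360,.5);D,c=frame(p);g=cv2.cvtColor(d['pixels'],cv2.COLOR_RGB2GRAY);o=[]
    for rr in np.atleast_1d(r):
        t=np.radians(a);q=proj(d,c+np.stack([rr*np.cos(t),-rr*np.sin(t),0*t+h],1)@D.T).astype(np.float32)
        o.append(cv2.remap(g,q[:,:1],q[:,1:],cv2.INTER_LINEAR,borderValue=255)[:,0])
    return a,np.mean(o,0)
def dark(d,r,h=3,th=110,p=p0):
    a,v=prof(d,r,h,p);b=v<th;e=np.flatnonzero(np.diff(b.astype(int)));out=[];i=0
    idx=np.flatnonzero(b)
    if len(idx)==0:return []
    for gseg in np.split(idx,np.flatnonzero(np.diff(idx)>1)+1):
        out.append((float(a[gseg].mean().round(1)),len(gseg)/2,int(v[gseg].min())))
    return out
E
python3 - <<'E'
from meas import *
here()
for th in (170,175,180,185,190): rel(*vpose(th))
for n in('wrist','top'):
    d=cam(n,'n_'+n+'.png')
    print(n,'47',dark(d,[46,47,48]));print('57',dark(d,[55,57]))
E
```

```text
t 6.12 eef [426.9  81.9  76.8] rot [ 1.8e+02 -1.0e-01  9.3e+01] tip r,th,h 88.2 165.0 24.1 F [ 1.7 -1.4  0.7] q [ 23.  38. -48. 124.  48.  39. -57.]
rel [0.0077, 0.0005, 0.0007] [-0.0, -0.1, 4.45]
rel [0.0153, 0.0014, 0.0012] [-0.01, -0.1, 8.99]
rel [0.0229, 0.0029, 0.0013] [-0.01, -0.1, 13.53]
rel [0.0303, 0.0049, 0.0012] [-0.01, -0.1, 18.06]
rel [0.0374, 0.0076, 0.0008] [-0.02, -0.1, 22.61]
wrist 47 [(94.5, 97.5, 22)]
57 [(80.8, 63.0, 21), (132.2, 33.0, 32), (164.8, 3.0, 51), (194.8, 2.0, 73), (224.2, 2.0, 71), (254.0, 2.5, 50)]
top 47 [(31.5, 63.5, 81), (86.8, 17.0, 78), (242.2, 235.0, 40)]
57 [(33.0, 66.5, 82), (247.8, 224.0, 35)]
```

Call:
apply_moves --rows '[[[1,0.0077,0.0005,0.0007,0,0,4.5],[1,0.0153,0.0014,0.0012,0,0,9],[1,0.023,0.0029,0.0013,0,0,13.5],[1,0.03,0.005,0.0012,0,0,18],[1,0.0374,0.0076,0.0008,0,0,22.6]]]'

```text
time_s: 6.85
eef_pos: [432.0, 119.0, 75.8]
tcp_rot: [-179.9, -0.0, 70.5]
contact_force: [-0.6, -1.8, 1.7]
finger_gap: -0.2
grasp_force: 0.8
```

```bash
python3 - <<'E'
from meas import *
here()
for th in (194,198,202,205,208): rel(*vpose(th))
d=cam('wrist')
print('47',dark(d,[46,47,48]));print('57',dark(d,[55,57]))
E
```

```text
t 6.85 eef [432.  119.   75.8] rot [-179.9   -0.    70.5] tip r,th,h 88.3 -170.5 23.9 F [-0.6 -1.8  1.7] q [ 14.  37. -44. 122.  43.  37. -79.]
rel [0.0069, 0.0004, -0.0008] [-0.09, -0.04, 3.77]
rel [0.013, 0.001, -0.0016] [-0.09, -0.04, 7.44]
rel [0.019, 0.002, -0.0024] [-0.09, -0.04, 11.15]
rel [0.0234, 0.003, -0.0032] [-0.1, -0.04, 13.95]
rel [0.0278, 0.0042, -0.0041] [-0.1, -0.03, 16.76]
47 [(114.5, 99.5, 28)]
57 [(119.2, 102.0, 24), (190.5, 3.5, 47), (220.2, 2.0, 67), (249.8, 2.0, 68), (279.5, 2.5, 43)]
```

Call:
apply_moves --rows '[[[1,0.0069,0.0004,-0.0008,0,0,3.8],[1,0.013,0.001,-0.0016,0,0,7.4],[1,0.019,0.002,-0.0024,0,0,11],[1,0.0234,0.003,-0.0032,0,0,14],[1,0.0278,0.0042,-0.004,0,0,16.8]]]'

```text
time_s: 7.52
eef_pos: [444.9, 143.7, 79.7]
tcp_rot: [-179.9, -0.0, 53.8]
contact_force: [0.2, -1.9, 1.7]
finger_gap: 0.2
grasp_force: 0.8
```

```bash
python3 - <<'E'
from meas import *
here()
for n in ('wrist','side'):
    d=cam(n)
    print(n,'47',dark(d,[46,47,48]));print('57',dark(d,[55,57]))
im=rect(d,p0,3,half=100);
d=cam('wrist');im2=rect(d,p0,3,half=100)
cv2.imwrite('pics/r3.png',np.hstack([cv2.resize(im,(400,400)),cv2.resize(im2,(400,400))])[:,:,::-1])
E
```

```text
t 7.53 eef [444.9 143.7  79.7] rot [-179.9   -0.    53.8] tip r,th,h 88.2 -152.2 24.0 F [ 0.2 -1.9  1.7] q [  9.  37. -40. 120.  39.  37. -94.]
wrist 47 [(129.8, 96.0, 34)]
57 [(133.5, 102.5, 29), (210.0, 2.5, 56), (239.8, 3.0, 46), (269.2, 3.0, 42), (298.8, 3.0, 24)]
side 47 [(88.0, 10.5, 95), (120.2, 28.0, 54)]
57 [(128.8, 94.0, 50), (302.2, 1.0, 109), (331.8, 3.0, 108)]
```

View pics/r3.png

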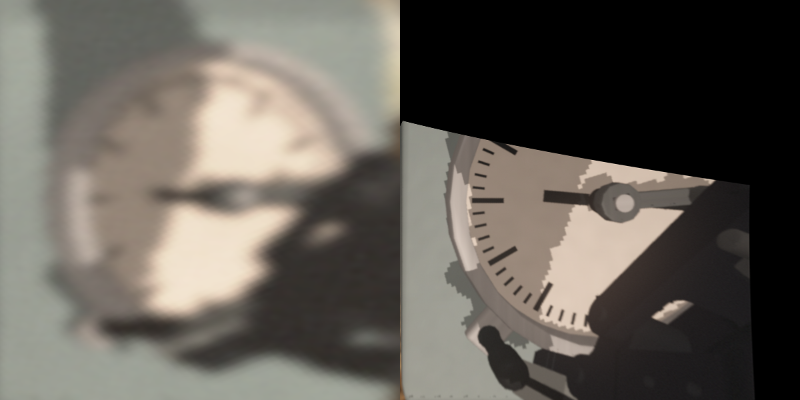

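The right half (wrist) shows the needle tail at (545,197) and clean graduations. I'll measure the tail against the graduations.

```bash
python3 - <<'E'
from meas import *
d=cam('wrist')
for h in (3,6,9):
    print(h,[ [x for x in dark(d,[r],h,th=90) if 255<x[0]<290] for r in (14,18,22,26)])
print([x for x in dark(d,[55,57],3) if x[0]>180],[x for x in dark(d,[57,59],3) if x[0]>180])
here()
for th in (210,211,212,213,214): rel(*vpose(th))
E
```

```text
3 [[(274.0, 24.5, 41)], [(274.2, 19.0, 41)], [(274.5, 15.5, 39)], [(274.5, 13.5, 37)]]
6 [[(274.5, 22.5, 42)], [(274.2, 19.0, 41)], [(274.5, 15.5, 40)], [(274.5, 12.5, 39)]]
9 [[(274.8, 22.0, 47)], [(274.2, 18.0, 41)], [(274.5, 14.5, 41)], [(274.5, 12.5, 38)]]
[(211.0, 2.5, 56), (240.2, 3.0, 46), (269.8, 3.0, 41), (299.0, 2.5, 25)] [(211.0, 2.5, 51), (216.8, 1.0, 98), (222.5, 1.5, 97), (228.5, 1.5, 95), (234.2, 1.0, 95), (240.2, 3.0, 46), (246.2, 1.0, 97), (252.2, 1.0, 96), (258.2, 1.0, 96), (264.0, 1.5, 92), (270.0, 2.5, 42), (275.8, 1.0, 92), (281.8, 1.0, 90), (287.8, 1.0, 84), (293.5, 1.5, 81), (298.8, 1.0, 24)]
t 7.72 eef [445.1 144.2  79.7] rot [-1.799e+02 -1.000e-01  5.390e+01] tip r,th,h 88.5 -151.8 23.9 F [ 0.2 -0.2 -0. ] q [  9.  37. -40. 120.  39.  37. -94.]
rel [0.0027, 0.0004, -0.0008] [-0.14, -0.08, 2.06]
rel [0.0042, 0.0005, -0.0011] [-0.14, -0.08, 3.01]
rel [0.0057, 0.0006, -0.0015] [-0.14, -0.08, 3.96]
rel [0.0072, 0.0007, -0.0018] [-0.14, -0.07, 4.91]
rel [0.0087, 0.0008, -0.0022] [-0.14, -0.07, 5.87]
```

Call:
apply_moves --rows '[[[1,0.002,0.0003,-0.0006,0,0,1.5],[1,0.0042,0.0005,-0.0011,0,0,3],[1,0.0057,0.0006,-0.0015,0,0,4],[1,0.0066,0.0007,-0.0017,0,0,4.5],[1,0.0066,0.0007,-0.0017,0,0,4.5]]]'

```text
time_s: 8.35
eef_pos: [449.6, 149.4, 81.4]
tcp_rot: [-179.9, -0.1, 49.3]
contact_force: [-0.2, -0.6, 0.6]
finger_gap: -0.0
grasp_force: 0.4
```

```bash
cat > chk.py <<'E'
from meas import *
d=cam('wrist')
print([[x for x in dark(d,[r],5,th=90) if 255<x[0]<290] for r in (18,22,26)])
print([x for x in dark(d,[55,57],3) if x[0]>180]);here()
E
python3 chk.py; python3 -c "
from meas import *
for th in (212,210,208): rel(*vpose(th))"
```

```text
[[(274.8, 18.0, 44)], [(274.5, 15.5, 42)], [(274.8, 13.0, 42)]]
[(215.2, 2.0, 60), (245.0, 3.5, 44), (274.5, 2.5, 39), (303.8, 2.0, 25)]
t 8.4 eef [449.6 149.3  81.4] rot [-1.799e+02 -1.000e-01  4.930e+01] tip r,th,h 88.1 -147.3 24.0 F [-0.4 -0.6  0.3] q [  8.  37. -39. 119.  38.  38. -98.]
rel [-0.0011, -0.0, 0.0002] [-0.13, -0.07, -0.67]
rel [-0.0041, 0.0001, 0.0009] [-0.13, -0.07, -2.57]
rel [-0.0071, 0.0003, 0.0015] [-0.13, -0.07, -4.46]
```

Zero is aligned with the needle to about 0.2°. Back off, lift, and go to the marker.

Call:
apply_moves --rows '[[[1,-0.004,0,0,0,0,0],[1,-0.01,0,0,0,0,0],[1,-0.01,0,-0.03,0,0,-8],[1,-0.01,0,-0.06,0,0,-16],[1,-0.01,0,-0.08,0,0,-25]]]'

```text
time_s: 9.02
eef_pos: [443.3, 141.2, 162.6]
tcp_rot: [-180.0, -0.1, 74.6]
contact_force: [-0.1, -1.1, -0.3]
finger_gap: 0.5
grasp_force: 0.0
```

```bash
cat >> meas.py <<'E'
def ppose(al,s=15.8,h=22,up=0,p=p0,r=38):
    D,c=frame(p);t=np.radians(al)
    x,y=r*np.cos(t)+s*np.sin(t),-r*np.sin(t)+s*np.cos(t)
    return vpose(np.degrees(np.arctan2(-y,x)),np.hypot(x,y),h,al,up,p=p)
E
python3 - <<'E'
from meas import *
here();P,R=ppose(84.6,28,up=60);print(P);rel(P,R)
E
```

```text
t 9.03 eef [443.3 141.2 162.6] rot [-1.80e+02 -1.00e-01  7.46e+01] tip r,th,h 58.5 -138.9 99.5 F [-0.1 -1.1 -0.3] q [ 19.  31. -53. 118.  34.  48. -69.]
[529.37180481  50.39276301 184.23089788]
rel [-0.0646, 0.1072, -0.0219] [0.08, -0.11, -100.88]
```

Call:
apply_moves --rows '[[[1,-0.01,0.02,-0.02,0,0,-10],[1,-0.02,0.04,-0.022,0,0,-20],[1,-0.035,0.06,-0.022,0,0,-30],[1,-0.05,0.085,-0.022,0,0,-40],[1,-0.065,0.107,-0.022,0,0,-50]]]'

```text
time_s: 9.65
eef_pos: [529.0, 48.6, 183.0]
tcp_rot: [180.0, -0.1, 124.6]
contact_force: [-0.4, 1.3, 0.3]
finger_gap: -0.1
grasp_force: 0.0
```

```bash
python3 - <<'E'
from meas import *
here();P,R=ppose(84.6,28,up=60);print(P);rel(P,R)
E
```

```text
t 9.65 eef [529.   48.6 183. ] rot [ 1.800e+02 -1.000e-01  1.246e+02] tip r,th,h 67.3 33.4 75.3 F [-0.4  1.3  0.3] q [ 35.  41. -63. 107.  42.  60. -11.]
[529.37180481  50.39276301 184.23089788]
rel [0.0012, 0.0014, -0.0013] [0.06, -0.11, -50.86]
```

Call:
apply_moves --rows '[[[1,0.001,0.001,-0.001,0,0,-10],[1,0.001,0.001,-0.001,0,0,-20],[1,0.001,0.001,-0.001,0,0,-30],[1,0.001,0.001,-0.001,0,0,-40],[1,0.001,0.001,-0.001,0,0,-50]]]'

```text
time_s: 10.28
eef_pos: [528.5, 50.8, 183.8]
tcp_rot: [179.9, -0.1, 174.6]
contact_force: [-1.5, 0.1, 0.2]
finger_gap: -0.1
grasp_force: 0.0
```

```bash
python3 - <<'E'
from meas import *
d=cam('wrist','w4.png')
a,v=prof(d,[46,47,48],3)
print('dots',dark(d,[46,47,48]),'long',dark(d,[55,57]))
print('marker h13',dark(d,[26,28,30],13,th=120),dark(d,[50],13,th=120))
here();P,R=ppose(84.6,28);rel(P,R)
D,c=frame(p0);print(proj(d,c+np.array([[0,0,3],[38*np.cos(1.4765),-38*np.sin(1.4765),33]])@D.T))
E
```

```text
dots [(90.8, 18.0, 59)] long [(4.8, 2.0, 59), (15.8, 11.0, 50), (34.0, 5.5, 51), (64.8, 2.0, 63), (87.0, 1.5, 103), (94.2, 5.0, 52), (123.8, 2.0, 77), (153.5, 1.5, 77), (183.5, 1.5, 88), (213.2, 1.0, 94), (243.5, 1.5, 95), (274.0, 1.5, 89), (304.2, 2.0, 82), (334.8, 2.0, 71)]
marker h13 [(80.5, 25.5, 87)] [(7.0, 2.5, 64), (35.0, 2.5, 65), (63.2, 2.0, 68), (84.8, 21.0, 63), (120.5, 2.5, 73), (150.5, 2.5, 77), (181.2, 2.0, 86), (213.0, 1.5, 92), (244.8, 2.0, 94), (276.5, 2.5, 86), (307.5, 2.5, 76), (337.5, 2.5, 70)]
t 10.32 eef [528.5  50.8 183.7] rot [ 1.799e+02 -1.000e-01  1.750e+02] tip r,th,h 65.8 32.1 76.3 F [-0.5  0.6 -0.4] q [ 39.  45. -70. 107.  48.  64.  35.]
rel [-0.001, -0.0004, 0.0595] [0.1, -0.1, -0.46]
[[387.64739979 213.95325259]
 [323.30303726 202.22204188]]
```

View pics/w4.png

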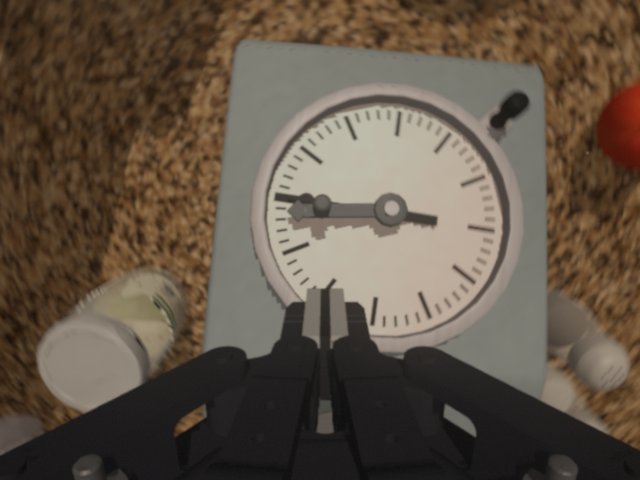

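Pin at (322,205), matching the prediction. The zero mark at (287,198) is in line with the needle tail at (437,220). Descend behind the pin.

Call:
apply_moves --rows '[[[1,0,0,0.018,0,0,0],[1,0,0,0.036,0,0,0],[1,0,0,0.05,0,0,0],[1,-0.001,0,0.0595,0,0,0],[1,-0.001,0,0.0595,0,0,0]]]'

```text
time_s: 10.95
eef_pos: [529.4, 51.4, 123.8]
tcp_rot: [179.9, -0.1, 174.3]
contact_force: [-0.5, 0.1, -0.1]
finger_gap: -0.1
grasp_force: 0.0
```

```bash
python3 - <<'E'
from meas import *
here();rel(*ppose(84.6,22));
for a in (84.6,90,95,100): rel(*ppose(a))
E
```

```text
t 10.95 eef [529.4  51.4 123.8] rot [ 1.799e+02 -1.000e-01  1.743e+02] tip r,th,h 46.2 47.7 21.7 F [-0.5  0.1 -0.1] q [ 36.  49. -65. 109.  53.  59.  31.]
rel [0.0054, -0.0011, 0.0021] [0.12, -0.15, -1.17]
rel [0.011, -0.0012, 0.0047] [0.12, -0.15, -1.17]
rel [0.0143, -0.0026, 0.0062] [0.11, -0.15, 4.79]
rel [0.0174, -0.0036, 0.0077] [0.1, -0.16, 10.3]
rel [0.0206, -0.0042, 0.0091] [0.09, -0.16, 15.8]
```

Call:
apply_moves --rows '[[[1,0.0055,-0.001,0.002,0,0,-1],[1,0.011,-0.0012,0.0047,0,0,-1],[1,0.0143,-0.0026,0.0062,0,0,4.8],[1,0.0174,-0.0036,0.0077,0,0,10],[1,0.0206,-0.0042,0.0091,0,0,16]]]'

```text
time_s: 11.58
eef_pos: [508.8, 48.8, 115.8]
tcp_rot: [179.9, -0.0, 158.1]
contact_force: [1.2, -1.5, 1.3]
finger_gap: 0.0
grasp_force: 0.7
```

```bash
python3 - <<'E'
from meas import *
here()
for a in (106,112,118,124,130): rel(*ppose(a))
E
```

```text
t 11.57 eef [508.8  48.8 115.8] rot [179.9  -0.  158.1] tip r,th,h 41.6 76.3 22.7 F [ 1.2 -1.5  1.3] q [ 35.  47. -62. 112.  52.  55.  15.]
rel [0.0042, -0.0013, 0.0028] [0.08, -0.05, 6.15]
rel [0.0079, -0.0023, 0.0047] [0.08, -0.05, 12.62]
rel [0.0118, -0.0029, 0.0065] [0.07, -0.06, 18.99]
rel [0.0157, -0.003, 0.0083] [0.07, -0.06, 25.25]
rel [0.0196, -0.0027, 0.01] [0.07, -0.07, 31.38]
```

Call:
apply_moves --rows '[[[1,0.004,-0.0013,0.0028,0,0,6],[1,0.008,-0.0023,0.0047,0,0,12.6],[1,0.0118,-0.0029,0.0065,0,0,19],[1,0.0157,-0.003,0.0083,0,0,25],[1,0.0196,-0.0027,0.01,0,0,31]]]'

```text
time_s: 12.2
eef_pos: [489.3, 53.4, 105.7]
tcp_rot: [180.0, -0.1, 127.1]
contact_force: [-0.7, -1.4, 0.8]
finger_gap: 0.1
grasp_force: 0.8
```

```bash
python3 - <<'E'
from meas import *
here()
for a in (136,142,148,154,160): rel(*ppose(a))
E
```

```text
t 12.2 eef [489.3  53.4 105.7] rot [ 1.800e+02 -1.000e-01  1.271e+02] tip r,th,h 41.4 107.7 22.1 F [-0.7 -1.4  0.8] q [ 31.  43. -56. 115.  48.  49. -15.]
rel [0.0037, -0.001, 0.0017] [-0.0, -0.08, 6.38]
rel [0.0075, -0.0019, 0.0033] [-0.01, -0.08, 12.27]
rel [0.0115, -0.0025, 0.0049] [-0.01, -0.08, 18.05]
rel [0.0156, -0.0025, 0.0063] [-0.01, -0.08, 23.72]
rel [0.0197, -0.0022, 0.0076] [-0.02, -0.08, 29.32]
```

Call:
apply_moves --rows '[[[1,0.0037,-0.001,0.0017,0,0,6],[1,0.0075,-0.0019,0.0033,0,0,12],[1,0.0115,-0.0025,0.0049,0,0,18],[1,0.0156,-0.0025,0.0063,0,0,24],[1,0.0197,-0.0022,0.0076,0,0,29]]]'

```text
time_s: 12.82
eef_pos: [475.6, 68.0, 98.2]
tcp_rot: [-180.0, -0.1, 98.1]
contact_force: [-0.3, -0.2, 0.4]
finger_gap: -0.0
grasp_force: 0.7
```

```bash
cat > chk2.py <<'E'
from meas import *
import sys
here();d=cam('wrist')
print('long',[x for x in dark(d,[55,57]) if x[1]<4],'zero-ish/marker r50 h13',[x for x in dark(d,[48,50,52],13,th=120)])
print('arm h13',dark(d,[20,24,28],13,th=120))
for a in map(float,sys.argv[1:]): rel(*ppose(a))
E
python3 chk2.py 164 168 172 174 176
```

```text
t 12.82 eef [475.6  68.   98.2] rot [-1.80e+02 -1.00e-01  9.81e+01] tip r,th,h 41.1 137.7 22.1 F [-0.3 -0.2  0.4] q [ 25.  39. -50. 117.  44.  44. -44.]
long [(5.0, 3.5, 36), (11.0, 1.5, 103), (17.0, 1.5, 102), (22.8, 2.0, 102), (149.8, 1.0, 108), (185.2, 2.0, 64), (214.8, 2.0, 70), (244.8, 2.0, 68), (274.8, 2.0, 56), (304.8, 2.0, 47), (335.0, 2.5, 45)] zero-ish/marker r50 h13 [(73.2, 146.0, 21), (148.2, 1.0, 118), (157.8, 15.0, 85), (188.0, 2.5, 65), (217.8, 2.0, 72), (246.8, 2.0, 70), (275.2, 2.0, 60), (303.5, 2.5, 51), (332.5, 2.5, 49)]
arm h13 [(88.0, 115.5, 30), (159.2, 21.0, 86), (276.5, 14.5, 62)]
rel [0.0017, -0.0007, 0.0009] [-0.03, -0.11, 3.91]
rel [0.0044, -0.0014, 0.0016] [-0.04, -0.11, 7.57]
rel [0.0071, -0.002, 0.0023] [-0.04, -0.11, 11.21]
rel [0.0085, -0.0022, 0.0026] [-0.04, -0.11, 13.03]
rel [0.0099, -0.0024, 0.0029] [-0.05, -0.11, 14.85]
```

Call:
apply_moves --rows '[[[1,0.0017,-0.0007,0.0009,0,0,4],[1,0.0044,-0.0014,0.0016,0,0,7.5],[1,0.0071,-0.002,0.0023,0,0,11],[1,0.0099,-0.0024,0.0029,0,0,15],[1,0.0099,-0.0024,0.0029,0,0,15]]]'

```text
time_s: 13.5
eef_pos: [471.9, 77.8, 95.3]
tcp_rot: [-179.9, -0.1, 83.4]
contact_force: [0.4, 0.0, 1.3]
finger_gap: -0.3
grasp_force: 0.0
```

```bash
python3 chk2.py 179 181 182 183 184 185 186; python3 - <<'E'
from meas import *
d=cam('wrist');im=rect(d,p0,13,half=100);im2=rect(d,p0,3,half=100)
cv2.imwrite('pics/r5.png',np.hstack([cv2.resize(im,(400,400)),cv2.resize(im2,(400,400))])[:,:,::-1])
E
```

```text
t 13.5 eef [471.9  77.8  95.3] rot [-1.799e+02 -1.000e-01  8.340e+01] tip r,th,h 41.1 153.0 21.8 F [0.4 0.  1.3] q [ 22.  38. -46. 118.  41.  42. -58.]
long [(4.5, 3.5, 31), (10.5, 0.5, 109), (16.2, 1.0, 109), (22.2, 1.0, 107), (28.2, 1.0, 108), (34.5, 3.5, 27), (40.5, 1.5, 101), (185.0, 2.5, 59), (214.8, 2.0, 71), (244.8, 2.0, 74), (274.8, 2.0, 66), (304.5, 2.5, 51), (334.5, 2.5, 43)] zero-ish/marker r50 h13 [(37.5, 75.5, 25), (129.2, 105.0, 23), (189.0, 2.5, 59), (219.0, 2.5, 71), (247.8, 2.0, 76), (275.8, 2.0, 102), (303.5, 2.5, 89), (331.5, 2.5, 48), (355.0, 9.5, 38)]
arm h13 [(4.2, 2.0, 119), (62.0, 112.5, 31), (137.0, 30.5, 117), (153.8, 2.0, 119), (156.0, 1.5, 119), (176.8, 26.0, 83), (277.2, 14.0, 64)]
rel [0.0024, -0.001, 0.0002] [-0.08, -0.11, 3.03]
rel [0.0037, -0.0014, 0.0005] [-0.08, -0.11, 4.84]
rel [0.0044, -0.0016, 0.0006] [-0.08, -0.11, 5.75]
rel [0.0051, -0.0018, 0.0007] [-0.08, -0.11, 6.65]
rel [0.0058, -0.002, 0.0008] [-0.08, -0.11, 7.56]
rel [0.0065, -0.0021, 0.0009] [-0.09, -0.11, 8.47]
rel [0.0072, -0.0023, 0.001] [-0.09, -0.11, 9.37]
```

View pics/r5.png

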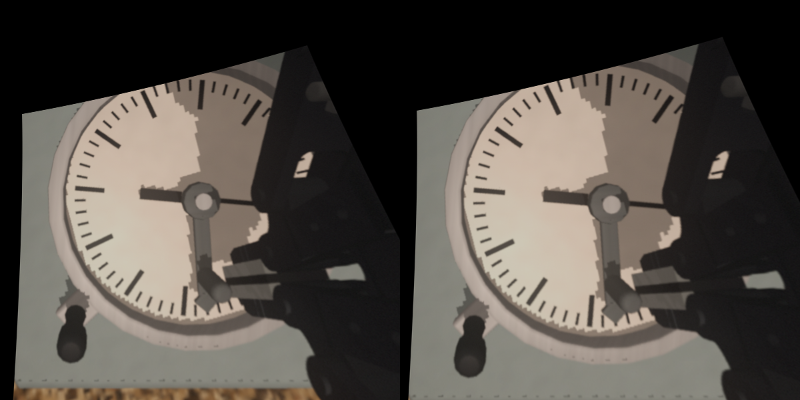

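The marker arm points at about 176° (tip (208,309) from hub (201,198)), and the 150 g line is at 185°. Push the last 9° slowly.

Call:
apply_moves --rows '[[[1,0.0024,-0.001,0.0002,0,0,3],[1,0.0037,-0.0014,0.0005,0,0,4.8],[1,0.0051,-0.0018,0.0007,0,0,6.6],[1,0.0062,-0.0021,0.0009,0,0,8],[1,0.0062,-0.0021,0.0009,0,0,8]]]'

```text
time_s: 14.22
eef_pos: [470.7, 84.3, 94.2]
tcp_rot: [-179.9, -0.1, 75.3]
contact_force: [-0.1, -0.1, -0.1]
finger_gap: 0.0
grasp_force: 0.3
```

```bash
python3 chk2.py 184 185 186; cat > mk.py <<'E'
from meas import *
d=cam('wrist');g=cv2.cvtColor(d['pixels'],cv2.COLOR_RGB2GRAY)
D,c=frame(p0)
for r,h in((14,13),(18,13),(22,13),(26,13),(44,13),(48,13),(52,13),(55,13),(57,3),(60,3)):
    a=np.arange(165,206,2.);t=np.radians(a);q=proj(d,c+np.stack([r*np.cos(t),-r*np.sin(t),0*t+h],1)@D.T).astype(np.float32)
    print(r,h,cv2.remap(g,q[:,:1],q[:,1:],cv2.INTER_LINEAR)[:,0].tolist())
E
python3 mk.py
```

```text
t 14.22 eef [470.7  84.3  94.2] rot [-1.799e+02 -1.000e-01  7.530e+01] tip r,th,h 41.1 162.4 21.8 F [-0.1 -0.1 -0.1] q [ 20.  37. -44. 118.  40.  41. -65.]
long [(4.5, 3.5, 28), (22.2, 1.0, 108), (28.0, 0.5, 108), (215.0, 2.5, 69), (244.8, 2.0, 74), (274.8, 2.0, 70), (304.5, 2.5, 54), (334.5, 2.5, 42)] zero-ish/marker r50 h13 [(17.2, 35.0, 31), (65.8, 34.0, 30), (138.5, 107.5, 26), (220.0, 2.5, 69), (248.5, 2.5, 79), (276.2, 2.0, 112), (303.8, 2.0, 101), (331.0, 2.5, 62), (350.5, 18.5, 31)]
arm h13 [(1.0, 0.5, 119), (28.2, 50.0, 117), (79.2, 2.0, 116), (91.8, 11.0, 39), (147.8, 1.0, 119), (149.5, 0.5, 119), (152.0, 1.5, 119), (187.2, 26.0, 82), (278.2, 14.0, 65)]
rel [-0.0006, 0.0, -0.0002] [-0.1, -0.12, -0.55]
rel [0.0001, -0.0002, -0.0001] [-0.1, -0.11, 0.36]
rel [0.0007, -0.0005, -0.0] [-0.1, -0.11, 1.27]
14 13 [119, 118, 112, 81, 65, 62, 63, 64, 64, 63, 63, 74, 90, 94, 95, 97, 97, 94, 84, 75, 92]
18 13 [121, 121, 122, 121, 108, 72, 64, 64, 64, 65, 64, 70, 83, 95, 97, 97, 91, 76, 99, 122, 123]
22 13 [122, 122, 123, 123, 122, 116, 74, 63, 65, 69, 86, 92, 95, 95, 97, 90, 77, 116, 122, 123, 125]
26 13 [121, 121, 122, 122, 122, 123, 112, 93, 94, 94, 94, 93, 94, 96, 95, 78, 117, 122, 123, 124, 156]
44 13 [36, 37, 40, 65, 76, 78, 73, 66, 59, 58, 57, 83, 96, 82, 120, 124, 125, 185, 193, 193, 193]
48 13 [84, 84, 76, 89, 90, 92, 95, 85, 64, 91, 94, 96, 95, 68, 158, 190, 191, 192, 193, 193, 194]
52 13 [84, 89, 133, 71, 97, 95, 80, 180, 124, 95, 96, 98, 99, 112, 190, 187, 189, 192, 192, 193, 194]
55 13 [48, 187, 188, 87, 190, 190, 70, 191, 190, 76, 109, 101, 57, 168, 192, 109, 191, 193, 115, 189, 193]
57 3 [83, 88, 91, 93, 89, 117, 94, 95, 96, 97, 98, 153, 192, 171, 191, 192, 174, 192, 194, 181, 194]
60 3 [187, 66, 184, 185, 69, 190, 190, 82, 96, 98, 57, 188, 192, 75, 192, 193, 77, 193, 193, 82, 193]
```

The marker tip reads about 186° against the graduation at 185°, well inside tolerance. Retreat.

Call:
apply_moves --rows '[[[1,-0.004,0,0,0,0,0],[1,-0.01,0,0,0,0,0],[1,-0.01,0,-0.03,0,0,0],[1,-0.01,0,-0.06,0,0,0],[1,-0.01,-0.03,-0.09,0,0,0]]]'

```text
time_s: 14.95
eef_pos: [440.4, 81.4, 185.3]
tcp_rot: [-180.0, -0.2, 75.1]
contact_force: [0.0, 0.6, 0.3]
finger_gap: -0.1
grasp_force: 0.0
```

Call:
apply_moves --rows '[[[1,-0.03,0.0,-0.03,0,0,0],[1,-0.06,0.0,-0.03,0,0,0],[1,-0.06,0.0,-0.03,0,0,0],[1,-0.06,0,-0.03,0,0,0]]]'

```text
time_s: 15.45
eef_pos: [424.1, 24.1, 214.1]
tcp_rot: [-179.9, -0.1, 75.3]
contact_force: [-0.2, -0.0, 0.3]
finger_gap: -0.1
grasp_force: 0.0
```

```bash
python3 chk2.py; python3 mk.py; python3 - <<'E'
from meas import *
d=cam('wrist');D,c=frame(p0);print(np.linalg.norm(d['t']),(D.T@(-np.array(d['R']).T@d['t']-c)).round(0))
print('needle tail',[dark(d,[r],5,th=110) for r in (18,22,26)])
d=cam('top');print('bowl',world(d,335,178).round(0))
E
```

```text
t 15.45 eef [424.1  24.1 214.1] rot [-1.799e+02 -1.000e-01  7.530e+01] tip r,th,h 82.7 104.1 145.2 F [-0.2 -0.   0.3] q [ 40.  22. -58. 120.  24.  50. -46.]
long [(5.0, 1.5, 68), (35.0, 1.5, 74), (64.8, 1.0, 84), (124.5, 1.5, 92), (154.5, 0.5, 100), (214.5, 1.5, 89), (244.5, 1.5, 85), (335.0, 1.5, 63)] zero-ish/marker r50 h13 [(5.0, 1.5, 93), (34.0, 1.5, 95), (63.2, 2.0, 93), (92.8, 5.0, 76), (122.5, 1.5, 95), (153.2, 1.0, 102), (215.2, 2.0, 93), (246.0, 1.5, 86), (306.8, 2.0, 70), (336.2, 2.0, 70)]
arm h13 [(91.2, 4.0, 90), (188.2, 6.0, 115), (279.5, 8.5, 109)]
14 13 [205, 186, 155, 133, 129, 130, 130, 130, 129, 127, 127, 126, 126, 126, 127, 127, 126, 135, 159, 187, 208]
18 13 [216, 211, 195, 164, 140, 129, 130, 131, 130, 130, 127, 127, 128, 128, 128, 134, 166, 204, 216, 218, 218]
22 13 [219, 219, 219, 216, 198, 150, 130, 131, 131, 130, 128, 127, 127, 128, 132, 171, 211, 218, 218, 218, 218]
26 13 [219, 219, 219, 219, 218, 205, 151, 130, 131, 131, 128, 125, 127, 128, 153, 206, 218, 218, 218, 218, 218]
44 13 [221, 221, 220, 220, 220, 221, 221, 186, 106, 127, 128, 127, 123, 111, 198, 220, 219, 219, 218, 218, 217]
48 13 [222, 221, 221, 221, 221, 221, 221, 220, 152, 110, 119, 116, 116, 195, 219, 219, 220, 219, 219, 219, 218]
52 13 [222, 222, 222, 221, 221, 221, 221, 207, 142, 131, 131, 130, 129, 175, 218, 219, 219, 219, 219, 219, 218]
55 13 [177, 213, 222, 189, 211, 221, 193, 198, 222, 159, 129, 150, 202, 176, 219, 214, 164, 218, 215, 145, 217]
57 3 [220, 218, 222, 221, 216, 221, 217, 215, 208, 139, 131, 131, 145, 203, 219, 217, 206, 218, 217, 209, 218]
60 3 [214, 187, 222, 215, 178, 221, 215, 180, 222, 183, 114, 194, 210, 177, 219, 211, 181, 218, 211, 170, 216]
560.5451030131923 [ 45.  -8. 271.]
needle tail [[(94.0, 5.5, 86), (276.2, 17.0, 83)], [(94.2, 5.0, 88), (275.8, 14.0, 82)], [(94.5, 3.5, 88), (275.5, 11.5, 81)]]
bowl [411.  24. 591.]
```

```bash
python3 -c "
from station import workorder
print(workorder.sign_off())"
```

```text
the job is handed in; nothing more can be done
None
```

The job is handed in at about 15 s. In the last wrist picture the zero mark was within about 0.5° of the needle, and the marker's arrow was on the 150 g line to within about 0.5°. Fingertip forces stayed at a few newtons and the arm was clear of the scale. I never measured the bowl's position after the pushes because the arm blocked the top view. The sign-off returned no verdict.

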